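# Clear the inspection stand and set up the tall plate

### The job

Using the scraper block, sweep the three metal chips off the base of the inspection stand into the chip tray at its end, then set the scraper down on the bench. Then slide the tallest of the three plates straight up out of the slotted rack and gently stand it on the cleared base, with its bottom edge at the foot of the leaning back and its face lying flat against that back, clear of the base's ends, and let go once it stands. Do not touch the chips with the fingers, and leave the other plates and everything else where they are.

Things in the scene. Friction and masses are not known exactly. Their poses are not given: they have to be found in the camera images.
- stand: Inspection stand, fixed: dark steel base slab 30 mm high, a leaning back near its -x edge, chip tray at its -y end. Origin: on the bench under the middle of the base's clear strip, z up. Base top z = 30 mm; clear strip x -45 (foot of the back) to +45, y -80 to +80 mm; at x +45 to +51 a lip 6 mm high
- fence: The stand's leaning back: dark steel plate 130 wide, 85 high along its slope, 10 mm thick, leaning 0.26 rad from vertical with its top towards the stand's -x. Origin: middle of the foot of its front face, on the base top. x: normal of the front face, towards the clear strip; y: along the foot, as the stand's y; z: up the slope
- tray (a point): Centre of the open aluminium chip tray's floor, 4 mm above the bench; axes as the stand. Floor 120 (x) x 87 mm (y); it adjoins the base at y = +45 mm with no wall there; the other walls are 3 mm thick, tops 24 mm above the bench, below the base top
- rack: Slotted black plastic plate rack fixed to the bench, 160 (x) x 112 (y) x 70 mm high. Three slots 11 mm wide at x = -45, 0, +45 mm, each holding one plate upright in the rack's y-z plane; slot floor at z = 10 mm, ribs up to z = 70 mm at both y ends. Origin: centre of underside, z up
- plate_tall: The tallest of three aluminium plates: 8 thick (x) x 90 wide (y) x 150 mm high (z), 0.2 to 0.4 kg. Origin: centre of its bottom edge. Starts upright in any of the three slots
- plate_mid: Another plate, 8 x 90 x 112 mm, same axes; stays in the rack
- plate_short: Another plate, 8 x 90 x 100 mm, same axes; stays in the rack
- scraper: Scraper block standing on the bench: aluminium blade block 74 (x) x 24 (y) x 25 mm high with a grey upright handle 40 (x) x 20 (y) x 50 mm on it (z 25 to 75 mm). Origin: centre of underside. It sweeps along its y with its 74 mm long side
- chip0: Steel chip about 18 x 9 x 12 mm, origin under its middle; starts on the base of the stand
- chip1: As chip0
- chip2: As chip0
- fitting: Turned aluminium flanged fitting, 48 mm across, 58 mm high, origin under it; bystander
- oil: White bottle, 56 mm across, 150 mm high, origin under it; bystander
- wrench: Steel wrench 160 mm long lying on the bench; bystander
- collet: Steel collet, 42 mm across, 46 mm high, origin under it; bystander
- block: Dark steel block 75 x 50 x 25 mm, no handle, origin under it; bystander

How it is judged:
On the way, in this order (a step that is already met when the one before it is completed fails the run):
1. the three chips lie in the chip tray (x of chip0 in the frame of tray between -0.062 and 0.062 m and y of chip0 in the frame of tray between -0.046 and 0.046 m and z of each of chip0, chip1, chip2 in the frame of tray below 0.022 m and x of chip1 in the frame of tray between -0.062 and 0.062 m and y of chip1 in the frame of tray between -0.046 and 0.046 m and x of chip2 in the frame of tray between -0.062 and 0.062 m and y of chip2 in the frame of tray between -0.046 and 0.046 m), for 0.2 s.
2. the scraper is on the bench, outside the tray, and let go (height (world z) of scraper below 0.02 m and horizontal distance between scraper and tray above 0.055 m and contact force between the fingers and scraper below 0.5 N), for 0.2 s.
3. the tall plate is clear above the rack (z of plate_tall in the frame of rack above 0.075 m), for 0.1 s.
At the end, for the whole second after the job is handed in: Chips in the tray; scraper at rest on the bench, not in the tray; tall plate at rest on the base, its bottom middle under 13 mm from the back's face, within 35 mm of its middle, raised under 8 mm, its face within 0.09 rad of the back's and its edges within 0.09 rad of the slope (all of step 1 and all of step 2 and x of plate_tall in the frame of fence between -0.002 and 0.013 m and y of plate_tall in the frame of fence between -0.035 and 0.035 m and z of plate_tall in the frame of fence between -0.006 and 0.008 m and angle between the x axis of plate_tall and the x axis of fence, either way round below 0.09 rad and angle between the z axis of plate_tall and the z axis of fence, either way round below 0.09 rad and angle between plate_tall's own z axis and vertical below 0.6 rad and linear speed of each of plate_tall, scraper below 0.02 m/s); the robot touches nothing.
It fails at once if another plate is shifted by more than 20 mm (distance of any of plate_mid, plate_short from where it was at the start of the episode above 0.02 m).
It fails at once if a bystander is shifted by more than 30 mm (distance of any of fitting, oil, wrench, collet, block from where it was at the start of the episode above 0.03 m).
It fails at once if the fingers touch a chip (contact force between the fingers and chip0 above 1 N or contact force between the fingers and chip1 above 1 N or contact force between the fingers and chip2 above 1 N).
It fails at once if the tall plate is let go in the air, more than 12 mm above the base top (height (world z) of plate_tall above 0.042 m and contact force between the fingers and plate_tall below 0.2 N).
It fails at once if the tall plate is slammed on the stand (over 80 N) (contact force between plate_tall and stand above 80 N).
It also fails if it takes over 61 s, if anything falls off the work surface, if the arm or the gripper's body presses on something with over 40 N, if the wrist force passes 120 N, or if a joint passes its speed limit or range.

### The arm

A 7-joint arm with a two-finger parallel gripper is mounted at the origin on the work surface. World frame = base frame: x ahead of the robot, y to its left, z up, the work surface at z = 0. Lengths are in m, angles in rad, forces in N, time in s.
With the tool pointing down it reaches from about 0.425 to 1.025 m from the base axis. Payload 3.6 kg.
Tool frame: the origin (TCP) lies at the very end of the fingers, on their centre line; the grasp point (between the pads) lies 19 mm behind it; z points along the fingers, y is the line along which they close (so a half turn about z gives the same grasp; the last joint's range is limited). The gripper opens to 85 mm and grips with 20 to 120 N. Pads are 22 mm wide; open, the fingers measure 114 mm over their backs; the gripper's body (76 mm by 85 mm) begins 54 mm behind the grasp point. The pads swing forward as they close: fully open they stand 13 mm farther back than shut.
Start: joints at [-1.214, 0.591, 0.048, 1.609, -0.033, 0.943, -0.034], TCP at [0.316, 0.653, 0.231] pointing down, gripper open.
Joint ranges: [-2.69, 2.69], [-0.47, 2.24], [-1.27, 1.36], [0.19, 2.51], [-1.53, 4.68], [0.08, 2.07], [-3.09, 3.09]. Speed limits (rad/s): [2.57, 2.57, 3.14, 3.14, 3.14, 3.14, 3.14].

### API

Orientations are given as a 3x3 rotation matrix whose columns are the frame's x, y, z axes.
In Python, from bench import * gives the robot as it stands. The module is installed in compiled form; this text tells all that it offers.
- The arm moves only by the tool apply_moves, never from a script. Its argument "commands" is a list of rows, each a list of 4 numbers: the shift along the tool's x, y, z each as a share of 0.15 m, from -1 to 1, then the turn about the tool's z as a share of 2 pi rad, from -1 to 1. A call has 1 to 20 rows; each row is the pose to reach, as a shift and turn from the pose commanded when the call began, along the tool's axes at that moment, turning the shorter way round; what a row does not reach only later rows make up. A row lasts 1/8 s, in which the tool goes at most 62.5 mm and 10.7 degrees, less where a joint would pass 70% of its speed; a pose out of reach is approached as far as the arm can. A call with a number of a shift or a turn outside -1 to 1 is refused whole. A call with a gripper value outside its range is refused whole. "jaw" is the opening, from 0 (shut) to 1 (fully open), set as the call begins (left out, the last holds). The fingers move at their own pace and stop on an object; the grip force is fixed at half the most. Time passes only in rows, so rows that repeat a pose let the fingers close. It gives the time, the measured TCP pose, the force, the opening and the grip force at its end, in the units of the state.
- state(): the state, without advancing time (a new reading comes with each control period).
- camera(name): name is "scene" or "top"; returns a dict with "frame" (384x512x3 uint8, blue, green, red), "depth" (384x512 float32, m along the optical axis (not along the pixel's ray), 0 where there is no reading), "fx", "fy", "cx", "cy" (pixels), "D" ([k1, k2, p1, p2, k3] as OpenCV has them; the pictures are not rectified), "T" (4x4, takes a point from camera to world coordinates). Camera axes: x right, y up, looking along -z (the intrinsics and any distortion apply to the point x, -y, -z); pixel columns grow to the right and rows downward; lengths in m; the calibration is good to about 2 mm. A picture is of the moment at which its call begins.
- close_job(): hands the job in; it is judged then, once.
The state is a dict: "clock": time; "joint_positions": joint angles; "joint_velocities": joint speeds; "tau": joint torques, N m; "eef_pos": TCP position; "eef_rot": TCP orientation; "contact_force": force on the tool from outside, world axes, zero at the start; "wrist_torque": the same for the moment, N m; "gripper_width": finger opening in m; "grip_force": force on a finger pad.
Only numpy, scipy, OpenCV 4.12 (cv2) and the standard library are available. Lean on these libraries where they do the work, as an engineer would, in place of code of your own. Each camera call takes 0.05 s, during which the arm holds its last target. There are 200 camera calls.

## Working session

There is one attempt and no reset: what is moved stays moved. The work goes in short steps, Python scripts to look and compute and a tool call to move; the robot and the scene stay as the last step left them, time stands still between calls to the robot, and variables do not carry over. Pictures are saved under pics/ and viewed, at most 10 in all, crops included, and the job is handed in when it is done.

Besides the shell and the picture viewer there is one more tool, called after ">>>" in YAML: its name, and indented under it one key for each argument. apply_moves: Moves the arm, as the interface text tells. Its arguments: {"type":"object","properties":{"commands":{"type":"array","items":{"type":"array","items":{"type":"number","minimum":-1,"maximum":1}}},"jaw":{"type":"number"}},"required":["commands"]}

```bash
mkdir -p pics; cat > h.py <<'E'
from bench import *
import numpy as np, cv2
def save(n):
    c=camera(n); np.savez(f'{n}.npz',**{k:np.array(v) for k,v in c.items()}); return c
def load(n): return dict(np.load(f'{n}.npz'))
def cloud(c):
    h,w=c['depth'].shape; u,v=np.meshgrid(np.arange(w),np.arange(h))
    K=np.array([[c['fx'],0,c['cx']],[0,c['fy'],c['cy']],[0,0,1]],float)
    p=cv2.undistortPoints(np.stack([u,v],-1).reshape(-1,1,2).astype(float),K,np.array(c['D'],float)).reshape(h,w,2)
    d=c['depth']; P=np.stack([p[...,0]*d,-p[...,1]*d,-d,np.ones_like(d)],-1)
    W=P@np.array(c['T']).T; W=W[...,:3]; W[d==0]=np.nan; return W
E
python3 - <<'E'
from h import *
for n in('scene','top'):
    c=save(n); cv2.imwrite(f'pics/{n}1.png',cv2.resize(c['frame'],None,fx=1.56,fy=1.56,interpolation=cv2.INTER_CUBIC)); print(n,np.round(c['T'],3).tolist(),c['fx'],c['D'])
s=state();print(s['clock'],s['eef_pos'],np.round(s['eef_rot'],3).tolist(),s['gripper_width'])
E
```

```text
scene [[0.802, -0.377, 0.464, 1.165], [0.597, 0.512, -0.617, -0.748], [-0.005, 0.772, 0.635, 0.833], [0.0, 0.0, 0.0, 1.0]] 479.01020006438154 [-0.02280975  0.          0.          0.          0.        ]
top [[0.025, 0.99, -0.139, 0.417], [-1.0, 0.025, -0.003, 0.036], [0.001, 0.139, 0.99, 1.376], [0.0, 0.0, 0.0, 1.0]] 485.8094464971141 [0.03244837 0.         0.         0.         0.        ]
0.1 [0.31554094 0.65189967 0.23026299] [[-0.9, 0.436, -0.001], [0.436, 0.9, -0.002], [-0.0, -0.002, -1.0]] 0.08524898378759979
```

View pics/scene1.png

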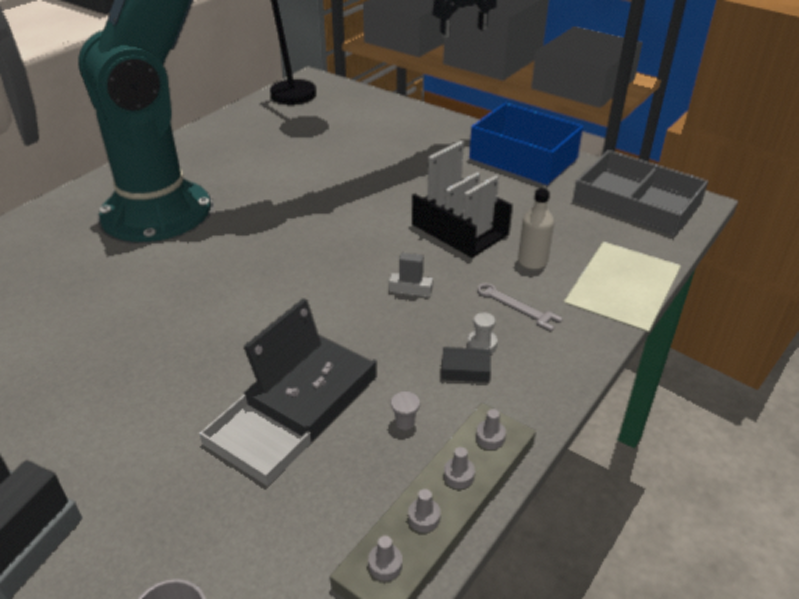

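View pics/top1.png

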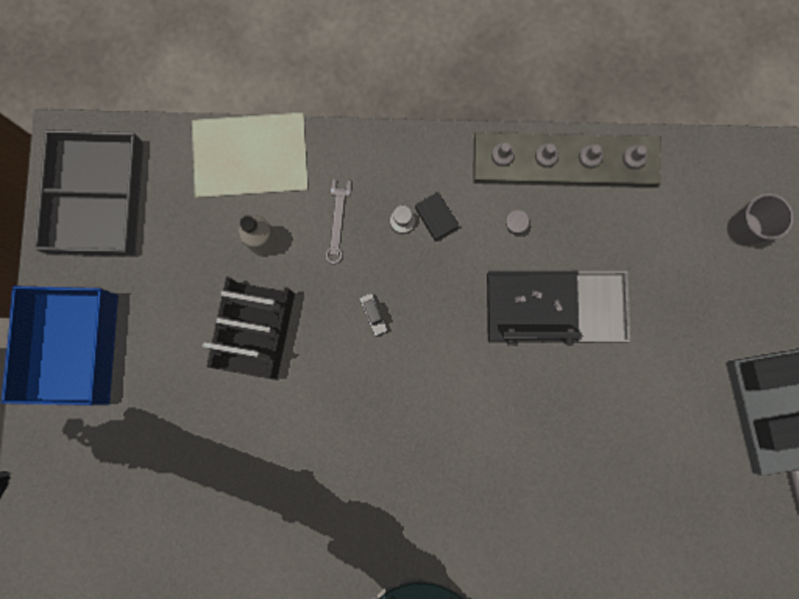

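The scene view shows the stand at about (310,370), the scraper at (410,275), and the rack at (460,215) with the tall plate at (445,175). In the top view these are the stand at (535,307), tray at (603,307), scraper at (373,314), rack at (252,328), with the tall plate in the slot at (232,350).

```bash
python3 - <<'E'
from h import *
W={n:cloud(load(n)) for n in('scene','top')}
def reg(n,x0,y0,x1,y1):
    s=1.56; return W[n][int(y0/s):int(y1/s)+1,int(x0/s):int(x1/s)+1].reshape(-1,3)
def rect(P):
    r=cv2.minAreaRect((P[:,:2]*1000).astype(np.float32)); return np.round(r[0],1),np.round(r[1],1),round(r[2],1)
def band(P,a,b): P=P[np.isfinite(P).all(1)]; return P[(P[:,2]>a)&(P[:,2]<b)]
T=reg('top',350,285,395,345); S=reg('scene',385,250,437,302)
for nm,P in(('top',T),('scene',S)):
    print(nm,'bench',np.nanmedian(P[P[:,2]<.01][:,2]))
    for a,b in((.02,.03),(.066,.085)):
        Q=band(P,a,b); print('scr',a,len(Q),Q.mean(0).round(4),np.median(Q[:,2]).round(4),rect(Q))
R=reg('top',195,270,305,385); RS=reg('scene',405,135,520,255)
for nm,P in(('top',R),('scene',RS)):
    Q=band(P,.06,.08); print('rack rim',nm,len(Q),rect(Q))
    for a,b in((.095,.125),(.14,.2)):
        Q=band(P,a,b); print('pl',a,len(Q),Q.mean(0).round(4),np.percentile(Q[:,2],[5,50,95]).round(4),rect(Q))
St=reg('top',480,262,590,350); SS=reg('scene',240,300,380,440)
for nm,P in(('top',St),('scene',SS)):
    for a,b in((.024,.034),(.034,.047),(.06,.13),(.1,.13)):
        Q=band(P,a,b); print('stand',nm,a,len(Q),Q.mean(0).round(4),np.median(Q[:,2]).round(4),rect(Q))
Tr=reg('top',580,265,635,350)
for a,b in((-.002,.012),(.015,.03)):
    Q=band(Tr,a,b);print('tray',a,np.median(Q[:,2]),rect(Q))
t=load('top')['frame']; s=load('scene')['frame']
a=cv2.resize(t[165:230,300:412],(800,464),interpolation=cv2.INTER_CUBIC)
cv2.imwrite('pics/c1.png',a)
b=np.hstack([cv2.resize(t[175:250,120:200],(427,400),interpolation=cv2.INTER_CUBIC),cv2.resize(t[180:220,225:255],(300,400),interpolation=cv2.INTER_CUBIC)])
cv2.imwrite('pics/c2.png',b)
np.savez('W.npz',**W)
E
```

```text
top bench 0.00010521759346859838
scr 0.02 95 [0.5663 0.0984 0.0252] 0.0254 (array([571.4,  99.8]), array([73.6, 23.9]), 24.9)
scr 0.066 111 [0.5705 0.0994 0.0748] 0.0748 (array([570.7,  99.4]), array([39.7, 19.5]), 23.6)
scene bench -0.0007598306700408175
scr 0.02 128 [0.5751 0.0919 0.0241] 0.0239 (array([572.8,  95. ]), array([73.7, 29.8]), 24.0)
scr 0.066 93 [0.574  0.0936 0.0722] 0.0725 (array([572.5,  93.7]), array([40.2, 23.7]), 27.4)
rack rim top 556 (array([538.6, 313. ]), array([113.2, 159.5]), 81.4)
pl 0.095 268 [0.5579 0.307  0.1137] [0.1009 0.1124 0.1236] (array([538.6, 312.4]), array([90.4, 97.9]), 80.9)
pl 0.14 124 [0.4937 0.3179 0.1592] [0.1544 0.1597 0.1633] (array([494.1, 319.6]), array([90.1,  8.1]), 81.0)
rack rim scene 663 (array([535.7, 333.7]), array([184.2, 490.6]), 7.9)
pl 0.095 523 [0.5421 0.3054 0.109 ] [0.0968 0.1085 0.1223] (array([539.2, 309.1]), array([ 98.1, 103.8]), 81.5)
pl 0.14 168 [0.496  0.3132 0.1518] [0.1411 0.1523 0.1599] (array([493.9, 315.9]), array([94.7, 16.1]), 80.1)
stand top 0.024 1786 [ 0.6002 -0.1838  0.0298] 0.0299 (array([ 593.7, -197.
[... 258 characters left out ...]
 242 [ 0.5351 -0.1876  0.1095] 0.1099 (array([ 536.8, -187.8]), array([ 14.2, 130.1]), 1.5)
stand scene 0.024 2170 [ 0.6041 -0.1982  0.0292] 0.0292 (array([ 594.4, -196.9]), array([129.1, 175.3]), 1.2)
stand scene 0.034 423 [ 0.5929 -0.1965  0.0385] 0.0372 (array([ 602.3, -184.1]), array([158. , 130.2]), 83.2)
stand scene 0.06 1054 [ 0.5439 -0.1973  0.0886] 0.0893 (array([ 541.4, -192.3]), array([ 28.2, 132.3]), 0.5)
stand scene 0.1 328 [ 0.538  -0.1966  0.1071] 0.108 (array([ 536.7, -192.8]), array([ 17.9, 130.2]), 2.7)
tray -0.002 0.0031211665613832817 (array([ 599. , -325.7]), array([105.3, 161. ]), 89.6)
tray 0.015 0.02305315183215728 (array([ 597.2, -312.3]), array([126.1,  88.8]), 0.7)
```

View pics/c1.png

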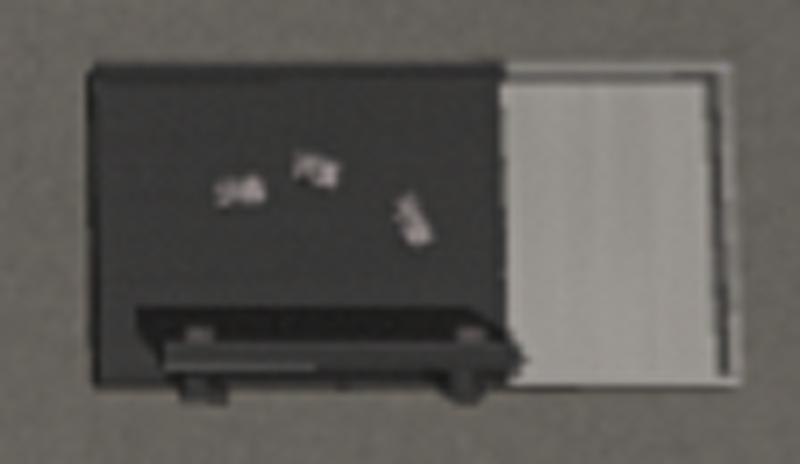

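View pics/c2.png

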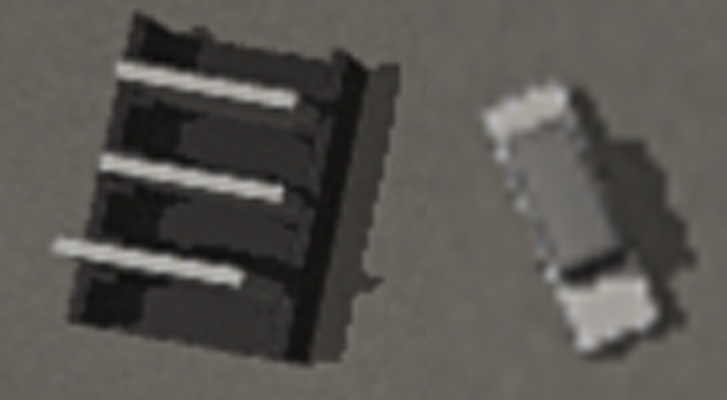

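Crop c1 shows chips at (240,190), (318,170) and (412,222), and the fence's top edge at y≈345, x 165–515. Crop c2 shows the tall plate's top from (55,245) to (240,280) and the scraper rotated about 24°. Top and scene differ by about 4–5 mm in y, so I'll calibrate against the gripper once it hovers over the scraper.

```bash
cat >> h.py <<'E'
def plan(xy,z,yaw):
    """print calls (shares) taking the TCP to xy,z with tool-y at world angle yaw deg (mod 180)"""
    s=state(); p=np.array(s['eef_pos']); R=np.array(s['eef_rot']); t=np.array([*xy,z])
    a=np.degrees(np.arctan2(R[1,1],R[0,1])); d=(yaw-a+90)%180-90; th=-d
    print('clock',round(s['clock'],2),'pos',p.round(4),'yaw',round(a,2),'turn deg',round(th,1),'q7',round(s['joint_positions'][6],2),'F',np.round(s['contact_force'],1))
    for i in range(8):
        v=R.T@(t-p)/.15; k=max(1,abs(v).max()); print('row',(v/k).round(3).tolist(),round(th/360,4),'mm',round(150*np.linalg.norm(v/k)))
        p=p+R@(v/k)*.15; c,sn=np.cos(np.radians(th)),np.sin(np.radians(th)); R=R@np.array([[c,-sn,0],[sn,c,0],[0,0,1]]); th=0
        if k<=1: break
E
python3 - <<'E'
from h import *
W=dict(np.load('W.npz'))
c=W['top']; 
for u,v in((240,190),(318,170),(412,222)):
    print('chip',c[int(165+v/7.14),int(300+u/7.14)].round(4))
P=c[165:230,300:412].reshape(-1,3);P=P[(P[:,2]>.039)&(P[:,2]<.046)&(P[:,0]>.565)&(P[:,0]<.64)]
print(P.round(3).tolist())
P=W['scene'][222:258,180:220].reshape(-1,3);P=P[(P[:,2]>.038)&(P[:,2]<.046)&(P[:,0]>.57)&(P[:,0]<.64)]; print('scene',P.round(3)[::3].tolist())
# fence front plane fits
for n,(x0,y0,x1,y1) in(('scene',(155,190,205,250)),):
    P=W[n][y0:y1,x0:x1].reshape(-1,3);P=P[(P[:,2]>.045)&(P[:,2]<.105)&(P[:,0]<.58)&(P[:,1]>-.25)&(P[:,1]<-.13)]
    for i in range(3):
        A=np.c_[P[:,1:],np.ones(len(P))]; k=np.linalg.lstsq(A,P[:,0],rcond=None)[0]; r=P[:,0]-A@k; P=P[abs(r)<.004]
    print('fence x=a*y+b*z+c',k,len(P),r.std(),'foot x at y-.19:',k@[-.19,.03,1])
# lip
for n,b in(('top',(165,200,300,375)),('scene',(190,290,150,250))):
    P=W[n][b[0]:b[1],b[2]:b[3]].reshape(-1,3);P=P[(P[:,2]>.034)&(P[:,2]<.04)&(P[:,0]>.64)]; print(n,'lip',P.mean(0),cv2.minAreaRect((P[:,:2]*1000).astype(np.float32)))
plan((.572,.097),.23,114.5)
E
```

```text
chip [ 0.605  -0.1613  0.0385]
chip [ 0.6143 -0.1919  0.0375]
chip [ 0.5929 -0.228   0.037 ]
[[0.621, -0.247, 0.04], [0.616, -0.185, 0.045], [0.617, -0.189, 0.04], [0.617, -0.192, 0.039], [0.614, -0.183, 0.04], [0.614, -0.186, 0.041], [0.614, -0.189, 0.04], [0.611, -0.189, 0.04], [0.608, -0.169, 0.04], [0.604, -0.155, 0.044], [0.605, -0.158, 0.039], [0.605, -0.164, 0.039], [0.605, -0.169, 0.04], [0.602, -0.158, 0.039], [0.6, -0.227, 0.043], [0.598, -0.225, 0.04], [0.598, -0.227, 0.044], [0.595, -0.224, 0.042], [0.595, -0.23, 0.042]]
scene [[0.6, -0.16, 0.039], [0.604, -0.16, 0.038], [0.605, -0.165, 0.039], [0.605, -0.176, 0.039], [0.619, -0.192, 0.04], [0.602, -0.231, 0.042], [0.602, -0.234, 0.042]]
fence x=a*y+b*z+c [-0.02744171 -0.26116806  0.56236787] 942 0.0014808084649370252 foot x at y-.19: 0.5597467580958817
top lip [ 0.65087269 -0.18900308  0.03626963] ((647.0328979492188, -184.76358032226562), (14.25701904296875, 158.7650604248047), 1.4823544025421143)
scene lip [ 0.65377554 -0.19183707  0.03544901] ((653.67431640625, -190.1820526123047), (7.845757484436035, 159.4209747314453), 1.9820729494094849)
clock 0.1 pos [0.3155 0.6519 0.2303] yaw 64.17 turn deg -50.3 q7 -0.03 F [0.4 0.5 0.5]
row [-1.0, -0.82, 0.002] -0.1398 mm 194
row [-0.005, -1.0, 0.002] 0.0 mm 150
row [-0.005, -1.0, 0.002] 0.0 mm 150
row [-0.004, -0.782, 0.001] 0.0 mm 117
```

>>> apply_moves:
  commands:
    - [-1,-0.82,0,-0.14]
    - [-1,-0.82,0,-0.14]
    - [-1,-0.82,0,-0.14]
    - [-1,-0.82,0,-0.14]
    - [-1,-0.82,0,-0.14]
    - [-1,-0.82,0,-0.14]
  jaw: 1

```text
clock: 0.85
eef_pos: [0.3974, 0.4759, 0.231]
eef_rot: [[-0.91, -0.414, -0.001], [-0.414, 0.91, -0.0], [0.001, -0.0, -1.0]]
contact_force: [0.0, -0.4, -0.2]
gripper_width: 0.0855
grip_force: 0.0
```

>>> apply_moves:
  commands:
    - [0,-1,0,0]
    - [0,-1,0,0]
    - [0,-1,0,0]

```text
clock: 1.23
eef_pos: [0.4613, 0.3355, 0.2309]
eef_rot: [[-0.913, -0.409, 0.0], [-0.409, 0.913, -0.003], [0.001, -0.003, -1.0]]
contact_force: [-0.4, 1.0, 0.0]
gripper_width: 0.0853
grip_force: 0.0
```

>>> apply_moves:
  commands:
    - [0,-1,0,0]
    - [0,-1,0,0]
    - [0,-1,0,0]

```text
clock: 1.6
eef_pos: [0.5235, 0.1991, 0.231]
eef_rot: [[-0.913, -0.409, 0.0], [-0.409, 0.913, -0.002], [0.001, -0.002, -1.0]]
contact_force: [-0.6, 0.8, -0.1]
gripper_width: 0.0856
grip_force: 0.0
```

>>> apply_moves:
  commands:
    - [0,-0.78,0.2,0]
    - [0,-0.78,0.2,0]
    - [0,-0.78,0.2,0]
    - [0,-0.78,0.2,0]
    - [0,-0.78,0.2,0]

```text
clock: 2.22
eef_pos: [0.5703, 0.0997, 0.2016]
eef_rot: [[-0.908, -0.418, 0.0], [-0.418, 0.908, 0.001], [-0.001, 0.001, -1.0]]
contact_force: [-0.1, -0.1, 0.5]
gripper_width: 0.0855
grip_force: 0.0
```

```bash
python3 - <<'E'
from h import *
plan((.572,.097),.15,114.5)
s=state();R=np.array(s['eef_rot']);p=np.array(s['eef_pos'])
for n in('top','scene'):
    c=save(n);P=cloud(c).reshape(-1,3);P=P[np.isfinite(P).all(1)]
    L=(P-p)@R  # tool frame
    L=L[(abs(L[:,0])<.06)&(abs(L[:,1])<.08)&(L[:,2]<.005)&(L[:,2]>-.15)]
    for a,b in((-.03,.005),(-.05,-.03),(-.075,-.05),(-.1,-.075),(-.13,-.1)):
        Q=L[(L[:,2]>a)&(L[:,2]<b)]
        if len(Q)>3: print(n,a,len(Q),'x',np.percentile(Q[:,0],[2,98]).round(4),'y',np.percentile(Q[:,1],[2,98]).round(4))
s=load('scene')['frame'];t=load('top')['frame']
cv2.imwrite('pics/g.png',np.hstack([cv2.resize(s[90:210,210:320],(440,480)),cv2.resize(t[160:240,210:270],(360,480))]))
E
```

```text
clock 2.23 pos [0.5703 0.0997 0.2016] yaw 114.74 turn deg 0.2 q7 1.67 F [-0.1 -0.1  0.5]
row [-0.003, -0.021, 0.344] 0.0007 mm 52
top -0.075 38 x [-0.0109  0.0131] y [-0.0718  0.0757]
top -0.1 31 x [-0.0115  0.0122] y [-0.0701  0.0738]
top -0.13 156 x [-0.0114  0.0126] y [-0.066  0.07 ]
scene -0.03 75 x [-0.0091  0.0114] y [-0.0601  0.0455]
scene -0.05 84 x [-0.0095  0.0113] y [-0.0607  0.0447]
scene -0.075 118 x [-0.0145  0.013 ] y [-0.0774  0.0708]
scene -0.1 175 x [-0.0178  0.0165] y [-0.0752  0.0249]
scene -0.13 267 x [-0.0183  0.0192] y [-0.0718  0.0086]
```

View pics/g.png

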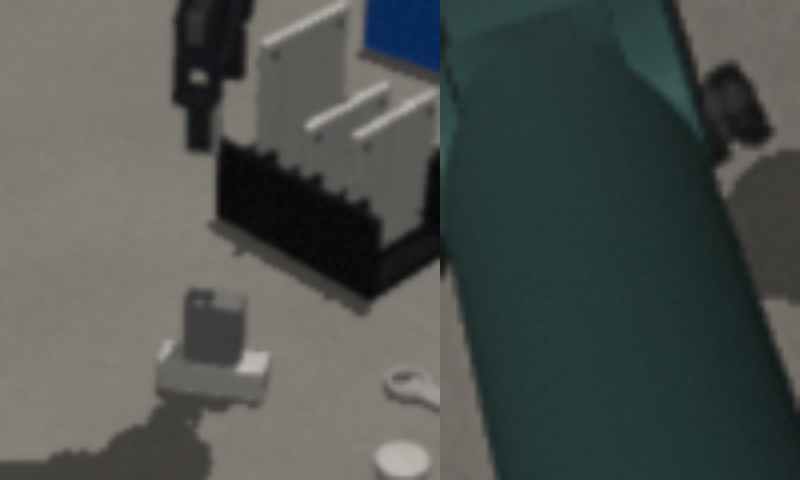

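The crop shows the open gripper above the scraper, handle top at (215,300), with jaws across its short side. The gripper check puts the top camera at about +2 mm in y and the scene camera at about −3 mm. So the averages hold.

>>> apply_moves:
  commands:
    - [0,-0.02,0.5,0]
    - [0,-0.02,0.95,0]
    - [0,-0.02,1,0]
    - [0,-0.02,1,0]
    - [0,-0.02,1,0]

```text
clock: 2.95
eef_pos: [0.5729, 0.0955, 0.0525]
eef_rot: [[-0.909, -0.417, 0.002], [-0.417, 0.909, 0.001], [-0.002, -0.0, -1.0]]
contact_force: [1.1, 0.1, 0.3]
gripper_width: 0.0856
grip_force: 0.0
```

```bash
python3 - <<'E'
from h import *
plan((.572,.097),.041,114.5)
E
```

```text
clock 2.95 pos [0.5729 0.0955 0.0525] yaw 114.62 turn deg 0.1 q7 1.64 F [1.1 0.1 0.3]
row [0.002, 0.012, 0.077] 0.0003 mm 12
```

>>> apply_moves:
  commands:
    - [0,0.012,0.077,0]
    - [0,0.012,0.077,0]

```text
clock: 3.2
eef_pos: [0.5711, 0.0965, 0.0399]
eef_rot: [[-0.909, -0.416, 0.0], [-0.416, 0.909, 0.0], [-0.0, 0.0, -1.0]]
contact_force: [-0.1, -0.0, 0.5]
gripper_width: 0.0854
grip_force: 0.0
```

>>> apply_moves:
  commands:
    - [0,0,0,0]
    - [0,0,0,0]
    - [0,0,0,0]
    - [0,0,0,0]
    - [0,0,0,0]
    - [0,0,0,0]
  jaw: 0

```text
clock: 3.95
eef_pos: [0.5713, 0.0961, 0.0399]
eef_rot: [[-0.909, -0.416, 0.0], [-0.416, 0.909, -0.0], [-0.0, -0.0, -1.0]]
contact_force: [-0.4, 0.3, 1.8]
gripper_width: 0.0189
grip_force: 60.2
```

>>> apply_moves:
  commands:
    - [0,0,-0.4,0]
    - [0,0,-0.6,0]
    - [0,0,-0.6,0]
    - [0,0,-0.6,0]

```text
clock: 4.45
eef_pos: [0.57, 0.0959, 0.1286]
eef_rot: [[-0.909, -0.416, -0.002], [-0.416, 0.909, -0.001], [0.002, 0.0, -1.0]]
contact_force: [0.0, 1.1, -2.1]
gripper_width: 0.0192
grip_force: 59.9
```

```bash
python3 - <<'E'
from h import *
a=np.radians(1.5); o=np.array([.604,-.1885]); M=np.array([[np.cos(a),-np.sin(a)],[np.sin(a),np.cos(a)]])
f=lambda x,y:o+M@[x,y]
for y in(.066,-.088): print(f(0,y).round(4))
plan(f(0,.066),.131,91.5)
E
```

```text
[ 0.6023 -0.1225]
[ 0.6063 -0.2765]
clock 4.45 pos [0.57   0.0959 0.1286] yaw 114.58 turn deg 23.1 q7 1.65 F [ 0.   1.1 -2.1]
row [0.29, -1.0, -0.011] 0.0641 mm 156
row [-0.052, -0.428, -0.005] 0.0 mm 65
```

>>> apply_moves:
  commands:
    - [0.29,-1,0,0.064]
    - [0.29,-1,0,0.064]
    - [0.29,-1,0,0.064]
    - [0.29,-1,0,0.064]

```text
clock: 4.95
eef_pos: [0.5926, -0.0628, 0.1277]
eef_rot: [[-1.0, -0.02, -0.004], [-0.02, 1.0, -0.002], [0.004, -0.002, -1.0]]
contact_force: [-0.3, 0.3, -3.1]
gripper_width: 0.0196
grip_force: 60.0
```

>>> apply_moves:
  commands:
    - [-0.05,-0.43,0,0]
    - [-0.05,-0.43,0,0]
    - [-0.05,-0.43,0,0]
    - [-0.05,-0.43,0,0]

```text
clock: 5.45
eef_pos: [0.6027, -0.1197, 0.1289]
eef_rot: [[-1.0, -0.03, -0.002], [-0.03, 1.0, 0.002], [0.002, 0.002, -1.0]]
contact_force: [1.0, -0.2, -1.5]
gripper_width: 0.0192
grip_force: 59.9
```

```bash
python3 - <<'E'
from h import *
plan((.6023,-.1225),.072,91.5)
E
```

```text
clock 5.45 pos [ 0.6027 -0.1197  0.1289] yaw 91.73 turn deg 0.2 q7 1.71 F [ 1.  -0.2 -1.5]
row [0.003, -0.019, 0.38] 0.0006 mm 57
```

>>> apply_moves:
  commands:
    - [0,-0.02,0.2,0]
    - [0,-0.02,0.32,0]
    - [0,-0.02,0.375,0]
    - [0,-0.02,0.375,0]

```text
clock: 5.95
eef_pos: [0.603, -0.1249, 0.073]
eef_rot: [[-1.0, -0.028, -0.001], [-0.028, 1.0, 0.0], [0.001, 0.0, -1.0]]
contact_force: [0.4, 0.4, -1.7]
gripper_width: 0.0193
grip_force: 59.9
```

```bash
python3 - <<'E'
from h import *
plan((.6063,-.2765),.072,91.5)
E
```

```text
clock 5.95 pos [ 0.603  -0.1249  0.073 ] yaw 91.58 turn deg 0.1 q7 1.71 F [ 0.4  0.4 -1.7]
row [0.006, -1.0, 0.006] 0.0002 mm 150
row [0.0, -0.011, 0.0] 0.0 mm 2
```

>>> apply_moves:
  commands:
    - [0,-0.06,0.005,0]
    - [0,-0.12,0.005,0]
    - [0,-0.18,0.005,0]
    - [0,-0.24,0.005,0]
    - [0,-0.3,0.005,0]
    - [0,-0.36,0.005,0]
    - [0,-0.42,0.005,0]
    - [0,-0.48,0.005,0]
    - [0,-0.54,0.005,0]
    - [0,-0.6,0.005,0]
    - [0,-0.66,0.005,0]
    - [0,-0.72,0.005,0]
    - [0,-0.78,0.005,0]
    - [0,-0.84,0.005,0]
    - [0,-0.9,0.005,0]
    - [0,-0.95,0.005,0]
    - [0,-1,0.005,0]
    - [0,-1,0.005,0]
    - [0,-1,0.005,0]

```text
clock: 8.32
eef_pos: [0.6073, -0.2751, 0.0727]
eef_rot: [[-1.0, -0.027, -0.0], [-0.027, 1.0, 0.0], [0.0, 0.0, -1.0]]
contact_force: [0.1, 0.7, -2.0]
gripper_width: 0.0195
grip_force: 59.9
```

>>> apply_moves:
  commands:
    - [0,0.1,-0.2,0]
    - [0,0.3,-0.5,0]
    - [0,0.8,-0.6,0]
    - [0,1,-0.6,0]
    - [0,1,-0.6,0]
    - [0,1,-0.6,0]

```text
clock: 9.07
eef_pos: [0.6032, -0.1255, 0.1628]
eef_rot: [[-1.0, -0.028, -0.0], [-0.028, 1.0, -0.001], [0.0, -0.001, -1.0]]
contact_force: [-0.1, -0.4, -2.1]
gripper_width: 0.0194
grip_force: 60.0
```

```bash
python3 - <<'E'
from h import *
plan((.572,.08),.041,91.5)
s=save('scene');save('top')
W=cloud(s); f=s['frame']
cv2.imwrite('pics/t.png',cv2.resize(f[180:320,120:260],(600,600),interpolation=cv2.INTER_CUBIC))
E
```

```text
clock 9.07 pos [ 0.6032 -0.1255  0.1628] yaw 91.59 turn deg 0.1 q7 1.7 F [-0.1 -0.4 -2.1]
row [0.123, 1.0, 0.59] 0.0003 mm 175
row [0.047, 0.376, 0.222] 0.0 mm 66
```

View pics/t.png

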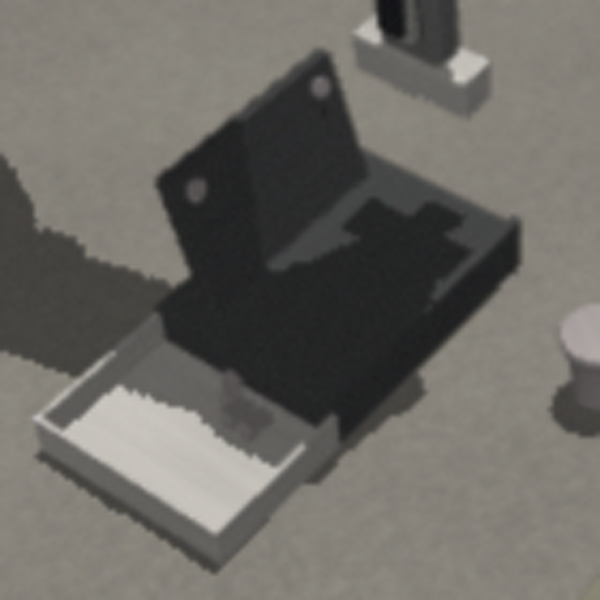

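The scene crop shows the base in shadow, apparently clear, and a dark clump of chips in the tray at about (245,405). I'll confirm that by depth while setting the scraper down.

>>> apply_moves:
  commands:
    - [0.12,1,0.1,0]
    - [0.12,1,0.1,0]
    - [0.12,1,0.1,0]
    - [0.12,1,0.1,0]

```text
clock: 9.68
eef_pos: [0.581, 0.026, 0.1473]
eef_rot: [[-1.0, -0.03, -0.001], [-0.03, 1.0, 0.001], [0.001, 0.001, -1.0]]
contact_force: [0.9, -0.3, -1.7]
gripper_width: 0.0193
grip_force: 59.9
```

```bash
python3 - <<'E'
from h import *
plan((.572,.08),.0408,91.5)
a=np.radians(1.5); o=np.array([.604,-.1885]); M=np.array([[np.cos(a),-np.sin(a)],[np.sin(a),np.cos(a)]])
for n,b in(('scene',[.001,-.003,-.001]),('top',[-.0005,.002,0])):
    c=save(n); W=cloud(c)-b; L=W.copy(); L[...,:2]=(W[...,:2]-o)@M
    m=(abs(L[...,0])<.056)&(L[...,1]<-.08)&(L[...,1]>-.163)&(L[...,2]>.0085)&(L[...,2]<.06)
    print(n,'tray pts',(L[m]*1000).round()[:60].astype(int).tolist())
    m=(abs(L[...,0])<.04)&(abs(L[...,1])<.08)&(L[...,2]>.036)&(L[...,2]<.05)
    print(n,'base pts',(L[m]*1000).round()[:40].astype(int).tolist())
E
```

```text
clock 9.68 pos [0.581  0.026  0.1473] yaw 91.73 turn deg 0.2 q7 1.45 F [ 0.9 -0.3 -1.7]
row [0.049, 0.361, 0.711] 0.0006 mm 120
scene tray pts [[-54, -80, 33], [-42, -80, 26], [-21, -80, 30], [-18, -81, 26], [-15, -87, 23], [-20, -80, 13], [6, -80, 31], [-16, -90, 22], [-14, -89, 22], [-13, -87, 21], [-10, -86, 22], [-7, -80, 19], [2, -80, 25], [-17, -90, 18], [-11, -91, 23], [-10, -90, 22], [-7, -89, 24], [-14, -80, 10], [18, -80, 32], [-16, -91, 16], [-12, -92, 20], [-8, -92, 23], [-7, -90, 21], [-6, -88, 19], [-23, -91, 9], [-17, -90, 11], [-11, -92, 17], [-8, -93, 20], [-8, -89, 17], [-10, -85, 11], [18, -80, 25], [-16, -95, 13], [-13, -94, 14], [-13, -92, 12], [-8, -93, 16], [-9, -89, 12], [-6, -89, 14], [30, -81, 30], [-16, -95, 10], [-13, -95, 12], [-8, -93, 13], [-9, -90, 9], [-7, -89, 10], [4, -80, 9], [20, -81, 21], [32, -80, 28], [41, -80, 34], [-8, -97, 13], [-8, -94, 10], [-6, -93, 11], [-4, -91, 11], [-2, -91, 12], [0, -89, 11], [39, -81, 29], [-4, -100, 16], [-5, -97, 12], [-3, -96, 13], [-3, -93, 10], [0, -92, 11], [41, -80, 27]]
scene base pts []
top tray pts [[52, -
[... 624 characters left out ...]
, -113, 25], [50, -117, 20], [49, -119, 24], [50, -122, 23], [50, -125, 19], [50, -128, 22], [49, -129, 28], [50, -133, 22], [50, -136, 22], [51, -141, 14], [50, -141, 22], [49, -143, 26], [49, -146, 27], [50, -150, 22], [49, -152, 25], [49, -155, 24], [50, -159, 21], [50, -161, 21], [49, -110, 12], [48, -118, 13]]
top base pts [[36, 63, 37], [28, 47, 37], [28, -17, 36], [19, 30, 39], [19, -20, 39], [19, -34, 37], [14, 72, 37], [8, 47, 36], [2, 39, 37], [2, 28, 37], [0, -61, 36], [-3, -55, 38], [-12, 34, 37], [-12, -75, 36], [-17, 25, 37], [-23, 78, 36], [-23, 17, 37], [-25, 78, 36], [-28, -8, 36], [-31, 78, 37], [-31, -60, 39], [-31, -68, 37], [-34, -21, 36], [-40, -60, 36], [-40, -68, 36]]
```

All three chips are in the tray next to the base wall. One may be resting on another, but below the limit, and the base is clear.

>>> apply_moves:
  commands:
    - [0.05,0.36,0.3,0]
    - [0.05,0.36,0.5,0]
    - [0.05,0.36,0.65,0]
    - [0.05,0.36,0.71,0]
    - [0.05,0.36,0.71,0]
    - [0.05,0.36,0.71,0]

```text
clock: 10.52
eef_pos: [0.5735, 0.0765, 0.0421]
eef_rot: [[-1.0, -0.025, 0.002], [-0.025, 1.0, -0.0], [-0.002, -0.0, -1.0]]
contact_force: [-0.3, 0.5, -1.9]
gripper_width: 0.019
grip_force: 60.3
```

>>> apply_moves:
  commands:
    - [0,0,0,0]
    - [0,0,0,0]
    - [0,0,0,0]
    - [0,0,0,0]
    - [0,0,0,0]
  jaw: 1

```text
clock: 11.15
eef_pos: [0.5724, 0.0777, 0.0413]
eef_rot: [[-1.0, -0.027, 0.0], [-0.027, 1.0, -0.0], [-0.0, -0.0, -1.0]]
contact_force: [0.0, -0.3, -0.4]
gripper_width: 0.0856
grip_force: 0.0
```

>>> apply_moves:
  commands:
    - [0,0,-0.4,0]
    - [0,0,-0.8,0]
    - [0,0,-1,0]
    - [0,0,-1,0]
    - [0,0,-1,0]

```text
clock: 11.78
eef_pos: [0.5715, 0.0775, 0.1905]
eef_rot: [[-1.0, -0.027, -0.002], [-0.027, 1.0, -0.0], [0.002, -0.0, -1.0]]
contact_force: [-1.0, -0.1, -0.1]
gripper_width: 0.0856
grip_force: 0.0
```

```bash
python3 - <<'E'
from h import *
plan((.4945,.3175),.215,171)
for n,b in(('scene',[.001,-.003,-.001]),('top',[-.0005,.002,0])):
    P=(cloud(save(n))-b).reshape(-1,3);P=P[np.isfinite(P).all(1)]
    Q=P[(abs(P[:,0]-.572)<.06)&(abs(P[:,1]-.08)<.06)&(P[:,2]>.06)&(P[:,2]<.085)]; print(n,'scraper',len(Q),Q.mean(0) if len(Q) else 0)
    Q=P[(abs(P[:,0]-.5)<.03)&(abs(P[:,1]-.318)<.07)&(P[:,2]>.148)&(P[:,2]<.166)]; print('plate',len(Q), cv2.minAreaRect((Q[:,:2]*1000).astype(np.float32)) if len(Q)>3 else 0)
E
```

```text
clock 11.78 pos [0.5715 0.0775 0.1905] yaw 91.54 turn deg -79.5 q7 1.36 F [-1.  -0.1 -0.1]
row [0.292, 1.0, -0.101] -0.2207 mm 157
row [-0.57, 0.288, -0.062] 0.0 mm 96
scene scraper 131 [0.57685237 0.07314029 0.07067529]
plate 114 ((494.0084228515625, 320.39215087890625), (93.22962951660156, 12.45715045928955), 80.75227355957031)
top scraper 0 0
plate 120 ((494.63836669921875, 317.1035461425781), (88.6663589477539, 8.33779239654541), 81.03766632080078)
```

>>> apply_moves:
  commands:
    - [0.1,0.33,-0.15,0.279]
    - [0.2,0.66,-0.15,0.279]
    - [0.3,1,-0.15,0.279]
    - [0.3,1,-0.15,0.279]
    - [0.3,1,-0.15,0.279]
    - [0.3,1,-0.15,0.279]
    - [0.3,1,-0.15,0.279]
    - [0.3,1,-0.15,0.279]
    - [0.3,1,-0.15,0.279]
    - [0.3,1,-0.15,0.279]
    - [0.3,1,-0.15,0.279]
  jaw: 0.6

```text
clock: 13.25
eef_pos: [0.5226, 0.2262, 0.2123]
eef_rot: [[0.154, 0.988, -0.002], [0.988, -0.154, -0.002], [-0.002, -0.002, -1.0]]
contact_force: [0.4, -0.7, 0.8]
gripper_width: 0.0515
grip_force: 0.0
```

```bash
python3 - <<'E'
from h import *
plan((.4945,.3175),.215,-9)
E
```

```text
clock 13.25 pos [0.5226 0.2262 0.2123] yaw -8.85 turn deg 0.2 q7 -0.37 F [ 0.4 -0.7  0.8]
row [0.573, -0.279, -0.019] 0.0004 mm 96
```

>>> apply_moves:
  commands:
    - [0.57,-0.28,0,0]
    - [0.57,-0.28,0,0]
    - [0.57,-0.28,0,0]
    - [0.57,-0.28,0,0]

```text
clock: 13.75
eef_pos: [0.4952, 0.3161, 0.2132]
eef_rot: [[0.155, 0.988, -0.001], [0.988, -0.155, -0.002], [-0.002, -0.0, -1.0]]
contact_force: [1.2, 0.2, 0.2]
gripper_width: 0.0513
grip_force: 0.0
```

```bash
python3 - <<'E'
from h import *
plan((.4945,.3175),.134,-9)
E
```

```text
clock 13.75 pos [0.4952 0.3161 0.2132] yaw -8.92 turn deg 0.1 q7 -0.53 F [1.2 0.2 0.2]
row [0.01, -0.006, 0.528] 0.0002 mm 79
```

>>> apply_moves:
  commands:
    - [0.01,0,0.25,0]
    - [0.01,0,0.45,0]
    - [0.01,0,0.53,0]
    - [0.01,0,0.53,0]
    - [0.01,0,0.53,0]

```text
clock: 14.38
eef_pos: [0.4965, 0.3187, 0.1353]
eef_rot: [[0.156, 0.988, 0.002], [0.988, -0.156, 0.001], [0.001, 0.002, -1.0]]
contact_force: [0.5, 0.2, 0.0]
gripper_width: 0.0513
grip_force: 0.0
```

>>> apply_moves:
  commands:
    - [0,0,0,0]
    - [0,0,0,0]
    - [0,0,0,0]
    - [0,0,0,0]
    - [0,0,0,0]
    - [0,0,0,0]
  jaw: 0

```text
clock: 15.12
eef_pos: [0.4959, 0.3194, 0.135]
eef_rot: [[0.155, 0.988, 0.001], [0.988, -0.155, 0.001], [0.001, 0.001, -1.0]]
contact_force: [0.2, 0.7, 6.1]
gripper_width: 0.0069
grip_force: 60.3
```

>>> apply_moves:
  commands:
    - [0,0,-0.1,0]
    - [0,0,-0.2,0]
    - [0,0,-0.3,0]
    - [0,0,-0.45,0]
    - [0,0,-0.6,0]
    - [0,0,-0.8,0]
    - [0,0,-1,0]
    - [0,0,-1,0]
    - [0,0,-1,0]

```text
clock: 16.25
eef_pos: [0.4945, 0.3185, 0.2836]
eef_rot: [[0.155, 0.988, -0.001], [0.988, -0.155, -0.001], [-0.001, -0.001, -1.0]]
contact_force: [0.4, 0.8, -1.9]
gripper_width: 0.0067
grip_force: 59.1
```

```bash
python3 - <<'E'
from h import *
plan((.569,-.1895),.28,1.5)
E
```

```text
clock 16.25 pos [0.4945 0.3185 0.2836] yaw -8.9 turn deg -10.4 q7 -0.58 F [ 0.4  0.8 -1.9]
row [-1.0, 0.31, 0.008] -0.0289 mm 157
row [-1.0, 0.12, 0.008] 0.0 mm 151
row [-1.0, 0.12, 0.008] 0.0 mm 151
row [-0.359, 0.043, 0.003] 0.0 mm 54
```

>>> apply_moves:
  commands:
    - [-0.3,0.09,0,-0.029]
    - [-0.65,0.2,0,-0.029]
    - [-1,0.31,0,-0.029]
    - [-1,0.31,0,-0.029]

```text
clock: 16.75
eef_pos: [0.5176, 0.1565, 0.2831]
eef_rot: [[-0.017, 1.0, -0.003], [1.0, 0.017, -0.004], [-0.004, -0.003, -1.0]]
contact_force: [0.5, -0.1, -2.3]
gripper_width: 0.0068
grip_force: 59.1
```

>>> apply_moves:
  commands:
    - [-0.35,0.05,0,0]
    - [-0.7,0.1,0,0]
    - [-1,0.15,0,0]
    - [-1,0.15,0,0]

```text
clock: 17.25
eef_pos: [0.5442, 0.0095, 0.2834]
eef_rot: [[-0.019, 1.0, -0.001], [1.0, 0.019, -0.003], [-0.003, -0.002, -1.0]]
contact_force: [-0.4, 1.3, -1.9]
gripper_width: 0.007
grip_force: 59.1
```

>>> apply_moves:
  commands:
    - [-0.35,0.05,0,0]
    - [-0.7,0.1,0,0]
    - [-1,0.15,0,0]
    - [-1,0.15,0,0]

```text
clock: 17.75
eef_pos: [0.5708, -0.1389, 0.2835]
eef_rot: [[-0.021, 1.0, -0.001], [1.0, 0.021, -0.003], [-0.003, -0.001, -1.0]]
contact_force: [0.0, 0.3, -2.7]
gripper_width: 0.0066
grip_force: 59.2
```

```bash
python3 - <<'E'
from h import *
plan((.585,-.1895),.25,1.5)
E
```

```text
clock 17.75 pos [ 0.5708 -0.1389  0.2835] yaw 1.2 turn deg -0.3 q7 0.43 F [ 0.   0.3 -2.7]
row [-0.339, 0.088, 0.224] -0.0008 mm 62
```

>>> apply_moves:
  commands:
    - [-0.15,0.09,0,-0.001]
    - [-0.34,0.09,0,-0.001]
    - [-0.34,0.09,0.2,-0.001]
    - [-0.34,0.09,0.4,-0.001]
    - [-0.34,0.09,0.6,-0.001]
    - [-0.34,0.09,0.7,-0.001]
    - [-0.34,0.09,0.7,-0.001]
    - [-0.34,0.09,0.7,-0.001]

```text
clock: 18.75
eef_pos: [0.5868, -0.1857, 0.1801]
eef_rot: [[-0.034, 0.999, 0.002], [0.999, 0.034, -0.0], [-0.0, 0.002, -1.0]]
contact_force: [0.2, -0.1, -1.9]
gripper_width: 0.0068
grip_force: 59.1
```

```bash
python3 - <<'E'
from h import *
plan((.563,-.1895),.1575,1.5)
a=np.radians(1.5); o=np.array([.604,-.1895]); M=np.array([[np.cos(a),-np.sin(a)],[np.sin(a),np.cos(a)]])
c=save('scene'); W=cloud(c)-[.001,-.003,-.001]; L=W.copy(); L[...,:2]=(W[...,:2]-o)@M
# plate front face
m=(L[...,0]>-.035)&(L[...,0]<.0)&(abs(L[...,1])<.055)&(L[...,2]>.05)&(L[...,2]<.19)
Q=L[m]; print('plate',len(Q),np.percentile(Q,[1,50,99],axis=0).round(4).tolist())
cv2.imwrite('pics/p.png',cv2.resize(c['frame'][150:300,120:270],(600,600),interpolation=cv2.INTER_CUBIC))
E
```

```text
clock 18.75 pos [ 0.5868 -0.1857  0.1801] yaw 1.92 turn deg 0.4 q7 0.6 F [ 0.2 -0.1 -1.9]
row [-0.02, -0.16, 0.151] 0.0012 mm 33
plate 1345 [[-0.0215, -0.0413, 0.0566], [-0.0149, -0.0024, 0.1249], [-0.0098, 0.0488, 0.1889]]
```

View pics/p.png

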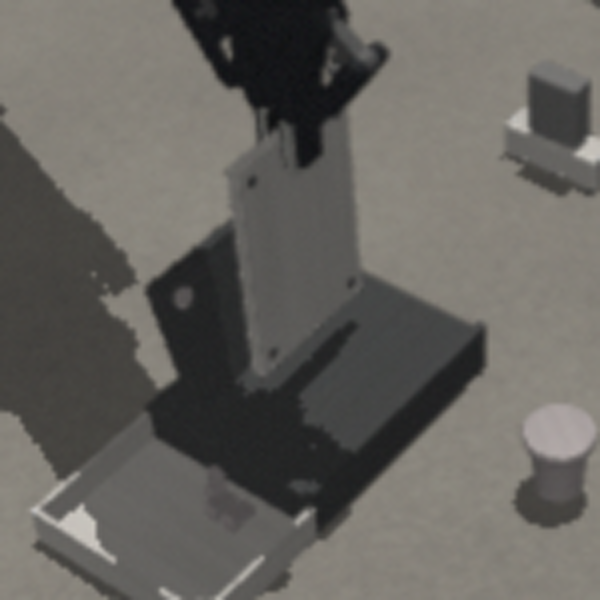

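The plate hangs upright in front of the back, its bottom edge running from (262,370) to (355,290). There is a light spot on the base at (305,487), so I'll check whether it's a chip or just light.

```bash
python3 - <<'E'
from h import *
a=np.radians(1.5); o=np.array([.604,-.1895]); M=np.array([[np.cos(a),-np.sin(a)],[np.sin(a),np.cos(a)]])
c=load('scene'); W=cloud(c)-[.001,-.003,-.001]; L=W.copy(); L[...,:2]=(W[...,:2]-o)@M
print((L[268:277,190:202]*1000).round().astype(int).tolist())
n=cv2.resize(c['frame'][255:285,160:205],(720,480),interpolation=cv2.INTER_CUBIC); n=np.clip(n.astype(float)*1.8,0,255).astype(np.uint8)
cv2.imwrite('pics/q.png',n)
E
```

```text
[[[23, -72, 28], [24, -69, 26], [30, -72, 33], [30, -69, 30], [31, -68, 30], [32, -66, 28], [35, -66, 30], [37, -64, 30], [40, -64, 32], [39, -60, 28], [47, -65, 38], [48, -63, 35]], [[26, -75, 29], [29, -75, 31], [29, -72, 28], [30, -70, 27], [33, -70, 30], [34, -67, 28], [37, -68, 31], [38, -66, 29], [40, -65, 30], [47, -68, 37], [50, -68, 39], [50, -65, 36]], [[28, -77, 30], [30, -76, 30], [33, -76, 32], [32, -72, 27], [35, -72, 30], [38, -72, 32], [41, -72, 33], [41, -69, 31], [46, -71, 36], [49, -71, 38], [50, -69, 37], [52, -67, 36]], [[28, -78, 27], [31, -77, 28], [34, -77, 30], [34, -75, 28], [38, -76, 32], [39, -73, 30], [41, -72, 30], [45, -74, 35], [48, -73, 35], [51, -73, 37], [52, -72, 37], [50, -66, 30]], [[28, -78, 24], [31, -78, 26], [35, -78, 29], [37, -78, 30], [38, -76, 29], [42, -76, 31], [46, -77, 35], [48, -77, 36], [49, -75, 35], [51, -73, 34], [51, -70, 32], [51, -67, 29]], [[26, -77, 18], [31, -78, 22], [34, -78, 24], [37, -78, 27], [42, -80, 32], [42, -77, 29], [47, -79, 34], [49, -78, 34], [52, -77, 36], [51, -74, 33], [51, -70, 28], [49, -65, 22]], [[28, -79, 19], [31, -78, 19], [33, -77, 20], [36, -78, 22], [40, -78, 25], [44, -79, 29], [46, -78, 29], [49, -78, 32], [52, -78, 33], [54, -77, 34], [52, -72, 28], [52, -69, 25]], [[27, -78, 13], [31, -79, 17], [33, -78, 17], [36, -78, 18], [39, -77, 20], [43, -78, 24], [44, -77, 24], [48, -78, 27], [50, -77, 27], [51, -74, 25], [51, -71, 22], [52, -69, 21]], [[27, -79, 11], [30, -79, 13], [30, -76, 10], [35, -77, 14], [38, -78, 17], [42, -78, 20], [44, -77, 20], [47, -77, 23], [51, -77, 25], [50, -74, 21], [51, -72, 21], [50, -68, 16]]]
```

View pics/q.png

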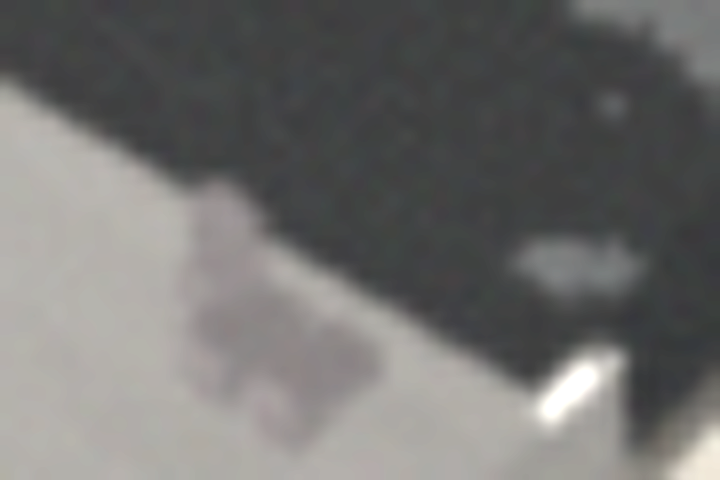

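The spot is flat at base height (z≈30 mm), so it is light, and the three chips are in the tray. Now I'll lower the plate and bring it to the foot.

>>> apply_moves:
  commands:
    - [-0.02,-0.05,0.07,0.001]
    - [-0.02,-0.1,0.13,0.001]
    - [-0.02,-0.11,0.15,0.001]
    - [-0.02,-0.11,0.15,0.001]
    - [-0.02,-0.11,0.15,0.001]

```text
clock: 19.42
eef_pos: [0.5701, -0.1894, 0.157]
eef_rot: [[-0.027, 1.0, 0.001], [1.0, 0.027, -0.0], [-0.0, 0.001, -1.0]]
contact_force: [-0.2, -0.0, -2.4]
gripper_width: 0.007
grip_force: 59.1
```

```bash
python3 - <<'E'
from h import *
plan((.563,-.1895),.1575,1.5)
E
```

```text
clock 19.43 pos [ 0.5701 -0.1894  0.157 ] yaw 1.54 turn deg 0.0 q7 0.63 F [-0.2 -0.  -2.4]
row [0.001, -0.047, -0.004] 0.0001 mm 7
```

Step slowly toward the foot, watching the force.

>>> apply_moves:
  commands:
    - [0,-0.01,0,0]
    - [0,-0.02,0,0]
    - [0,-0.02,0,0]
    - [0,-0.02,0,0]

```text
clock: 19.92
eef_pos: [0.5666, -0.1895, 0.1568]
eef_rot: [[-0.027, 1.0, 0.0], [1.0, 0.027, -0.0], [-0.0, 0.0, -1.0]]
contact_force: [0.7, 0.4, -2.7]
gripper_width: 0.0071
grip_force: 59.1
```

>>> apply_moves:
  commands:
    - [0,-0.01,0,0]
    - [0,-0.015,0,0]
    - [0,-0.015,0,0]
    - [0,-0.015,0,0]

```text
clock: 20.42
eef_pos: [0.5645, -0.1896, 0.1568]
eef_rot: [[-0.027, 1.0, 0.0], [1.0, 0.027, -0.0], [-0.0, 0.0, -1.0]]
contact_force: [0.5, -0.1, -2.6]
gripper_width: 0.0069
grip_force: 59.1
```

>>> apply_moves:
  commands:
    - [0,-0.01,0,0]
    - [0,-0.01,0,0]
    - [0,-0.01,0,0]

```text
clock: 20.8
eef_pos: [0.5636, -0.1896, 0.157]
eef_rot: [[-0.027, 1.0, 0.002], [1.0, 0.027, -0.0], [-0.0, 0.002, -1.0]]
contact_force: [2.6, 0.0, -3.4]
gripper_width: 0.0066
grip_force: 59.0
```

>>> apply_moves:
  commands:
    - [0,0.003,0.005,0]
    - [0,0.003,0.01,0]
    - [0,0.003,0.01,0]

```text
clock: 21.18
eef_pos: [0.5639, -0.1898, 0.1556]
eef_rot: [[-0.027, 1.0, 0.001], [1.0, 0.027, -0.0], [-0.001, 0.001, -1.0]]
contact_force: [2.9, 0.9, 0.6]
gripper_width: 0.0066
grip_force: 59.4
```

>>> apply_moves:
  commands:
    - [0,0,0.004,0]
    - [0,0,0.007,0]
    - [0,0,0.007,0]

```text
clock: 21.55
eef_pos: [0.5641, -0.1899, 0.155]
eef_rot: [[-0.027, 1.0, 0.002], [1.0, 0.027, -0.0], [-0.0, 0.002, -1.0]]
contact_force: [1.5, 0.8, 5.5]
gripper_width: 0.0072
grip_force: 60.2
```

The plate stands on the base. I'll open just a little, to a 21 mm cage, then guide its top back gently.

>>> apply_moves:
  commands:
    - [0,0,0,0]
    - [0,0,0,0]
    - [0,0,0,0]
    - [0,0,0,0]
  jaw: 0.25

```text
clock: 22.05
eef_pos: [0.5627, -0.1895, 0.1539]
eef_rot: [[-0.027, 1.0, -0.001], [1.0, 0.027, 0.0], [0.0, -0.001, -1.0]]
contact_force: [0.1, -0.3, 0.6]
gripper_width: 0.0216
grip_force: 0.0
```

>>> apply_moves:
  commands:
    - [0,-0.02,0,0]
    - [0,-0.04,0,0]
    - [0,-0.06,0,0]
    - [0,-0.08,0,0]
    - [0,-0.1,0,0]
    - [0,-0.12,0,0]
    - [0,-0.13,0,0]
    - [0,-0.13,0,0]
    - [0,-0.13,0,0]

```text
clock: 23.18
eef_pos: [0.5439, -0.1901, 0.1543]
eef_rot: [[-0.027, 1.0, 0.0], [1.0, 0.027, -0.0], [-0.0, 0.0, -1.0]]
contact_force: [-0.5, 0.3, -0.7]
gripper_width: 0.0215
grip_force: 0.1
```

>>> apply_moves:
  commands:
    - [0,-0.01,0,0]
    - [0,-0.02,0,0]
    - [0,-0.03,0,0]
    - [0,-0.04,0,0]
    - [0,-0.05,0,0]
    - [0,-0.05,0,0]
    - [0,-0.05,0,0]

```text
clock: 24.05
eef_pos: [0.5363, -0.1903, 0.1543]
eef_rot: [[-0.027, 1.0, 0.0], [1.0, 0.027, -0.0], [-0.0, 0.0, -1.0]]
contact_force: [-0.7, -0.8, -0.5]
gripper_width: 0.0214
grip_force: 0.1
```

```bash
cat > chk.py <<'E'
from h import *
plan((.54,-.1895),.2,1.5)
c=save('scene'); W=cloud(c)-[.001,-.003,-.001]
a=np.radians(1.5); o=np.array([.559,-.1897]); M=np.array([[np.cos(a),-np.sin(a)],[np.sin(a),np.cos(a)]])
L=W.copy(); L[...,:2]=(W[...,:2]-o)@M; L[...,2]-=.03
f=np.array([[np.cos(.26),0,np.sin(.26)],[0,1,0],[-np.sin(.26),0,np.cos(.26)]]); F=L@f.T  # fence frame
m=(abs(F[...,0]-.008)<.025)&(abs(F[...,1])<.06)&(F[...,2]>.01)&(F[...,2]<.115)&(c['frame'].mean(-1)>75)
P=F[m]; print(len(P))
for i in range(4):
    A=np.c_[P[:,1:],np.ones(len(P))]; k=np.linalg.lstsq(A,P[:,0],rcond=None)[0]; r=P[:,0]-A@k; P=P[abs(r)<.004]
print('front face: x = %.3f y + %.3f z + %.4f'%tuple(k),len(P),'y rng',np.percentile(P[:,1],[1,99]).round(4))
cv2.imwrite('pics/%s.png'%__import__('sys').argv[1],cv2.resize(c['frame'][150:300,120:270],(600,600),interpolation=cv2.INTER_CUBIC))
E
python3 chk.py r
```

```text
clock 24.05 pos [ 0.5363 -0.1903  0.1543] yaw 1.54 turn deg 0.0 q7 0.65 F [-0.7 -0.8 -0.5]
row [0.005, 0.025, -0.305] 0.0001 mm 46
1323
front face: x = 0.004 y + 0.019 z + 0.0083 1248 y rng [-0.0458  0.0439]
```

>>> apply_moves:
  commands:
    - [0,-0.01,0,0]
    - [0,-0.02,0,0]
    - [0,-0.03,0,0]
    - [0,-0.035,0,0]
    - [0,-0.035,0,0]

```text
clock: 24.72
eef_pos: [0.531, -0.1904, 0.1543]
eef_rot: [[-0.027, 1.0, 0.0], [1.0, 0.027, -0.0], [-0.0, 0.0, -1.0]]
contact_force: [-0.7, 0.3, -0.5]
gripper_width: 0.0211
grip_force: 0.0
```

```bash
python3 chk.py r2
```

```text
clock 24.73 pos [ 0.531  -0.1904  0.1543] yaw 1.53 turn deg 0.0 q7 0.66 F [-0.7  0.3 -0.5]
row [0.005, 0.06, -0.305] 0.0001 mm 47
1336
front face: x = 0.001 y + 0.000 z + 0.0082 1265 y rng [-0.046   0.0438]
```

View pics/r2.png

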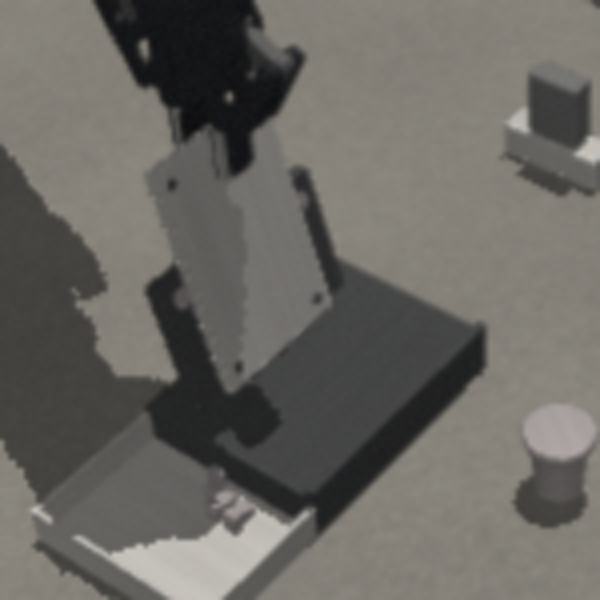

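The plate lies flat against the back, bottom edge from (232,390) to (330,300), clear of the ends. All three chips are visible in the tray at about (230,500). Now I'll centre the fingers around the plate and retract straight up.

>>> apply_moves:
  commands:
    - [0,-0.017,0,0]
    - [0,-0.017,0,0]
    - [0,-0.017,-0.04,0]
    - [0,-0.017,-0.1,0]
    - [0,-0.017,-0.2,0]
    - [0,-0.017,-0.4,0]
    - [0,-0.017,-0.7,0]
    - [0,-0.017,-1,0]
    - [0,-0.017,-1,0]
    - [0,-0.017,-1,0]

```text
clock: 26.02
eef_pos: [0.5281, -0.1902, 0.3046]
eef_rot: [[-0.027, 1.0, 0.0], [1.0, 0.027, 0.0], [0.0, 0.0, -1.0]]
contact_force: [0.0, -0.4, -0.9]
gripper_width: 0.0214
grip_force: 0.0
```

```bash
python3 chk.py r3; python3 - <<'E'
from h import *
s=state();print(s['clock'],s['contact_force'],s['grip_force'])
print(close_job())
E
```

```text
clock 26.02 pos [ 0.5281 -0.1902  0.3046] yaw 1.54 turn deg 0.0 q7 0.53 F [ 0.  -0.4 -0.9]
row [0.003, 0.079, 0.697] 0.0001 mm 105
1344
front face: x = 0.002 y + -0.001 z + 0.0083 1281 y rng [-0.0458  0.044 ]
26.075 [ 0.11091477 -0.60047304 -0.05866093] 0.0
the job is handed in; nothing more can be done
None
```

The job is handed in at about 26 s, with no verdict returned: the chips are in the tray, the scraper is on the bench, and the tall plate lies flat against the back, about 1 mm off centre by camera, with the gripper clear.

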